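# Shut the loaded freezing bath and dip its level gauge

### The arm

A 6-joint arm with a two-finger parallel gripper is mounted at the origin on a cart in front of the work surface, level with it; the furniture and walls round the work are solid. World frame = base frame: x ahead of the robot, y to its left, z up, the work surface at z = 0. Lengths are in mm, angles in rad, forces in N, time in s.
With the tool pointing down it reaches from about 275 to 1000 mm from the base axis. Payload 8.4 kg.
Tool frame: the origin (TCP) lies at the centre of the arm's flange, where the gripper is bolted on; the fingertips stand 173 mm ahead of it and the grasp point (between the pads) lies 155 mm ahead of it (tcp_to_tips is the distance from the TCP to the fingertips, in mm); z points along the fingers, x is the direction in which the jaws open and shut, and the axes are right-handed (so a half turn about z gives the same grasp; the last joint's range is limited). The gripper opens to 85 mm and grips with 20 to 120 N. Pads are 22 mm wide; open, the fingers measure 114 mm over their backs; the gripper's body (76 mm by 85 mm) begins 54 mm behind the grasp point. The pads swing forward as they close: fully open they stand 13 mm farther back than shut.
Start: joints at [1.13, 0.353, 1.633, -0, 1.155, -0.002], TCP at [265.533, 565.793, 404.681] pointing down, gripper open.
Joint ranges: [-2.63, 2.63], [-0.92, 2.1], [0.06, 2.66], [-1.3, 4.44], [0, 2.69], [-3.02, 3.02]. Speed limits (rad/s): [2.22, 2.22, 2.79, 3.14, 3.14, 3.14].

### API

Orientations are given as [roll, pitch, yaw] about the fixed x, y, z axes, in that order (R = Rz(yaw) Ry(pitch) Rx(roll)).
In Python, from rig import sense, grab_frame, camera_info, sign_off, tcp_to_tips gives the robot as it stands.
- The arm moves only by the shell command python3 -m creep 'ROWS' [FORCE]. ROWS is text: rows parted by semicolons, each of 5 numbers parted by spaces: the opening in per cent of the stroke, from 0 (shut) to 100 (fully open), then the shift along the tool's x, y, z in cm, then the turn about the tool's z in degrees. In form: fingers tx ty tz roll; .... A call has 1 to 20 rows; each row is the pose to reach, as a shift and turn from the pose measured when the call began, along the tool's axes at that moment; what a row does not reach only later rows make up. A row lasts 1/10 s, in which the tool goes at most 50 mm and 8.59 degrees, less where a joint would pass 70% of its speed; a pose out of reach is approached as far as the arm can. A call with a gripper value outside its range is refused whole. The fingers move at their own pace and stop on an object; FORCE is the grip in N (left out, the last holds). Time passes only in rows, so rows that repeat a pose let the fingers close. It gives the time, the measured TCP pose, the force and the opening at its end, in the units of the state.
- sense(): the state, without advancing time (a new reading comes with each control period).
- grab_frame(name): name is "side" or "top"; returns (picture, depth): 384x512x3 uint8, blue, green, red; 384x512 float32, mm along the optical axis (not along the pixel's ray), 0 where there is no reading.
- camera_info(name): a dict with "vertical_fov" (degrees; the focal length in pixels is half the picture's height over the tangent of half this angle, whatever the lens; pixels are square), "cx", "cy" (the principal point, pixels), "world_to_cam" (4x4, takes a point from world to camera coordinates). Camera axes: x right, y down, z forward; pixel columns grow to the right and rows downward; lengths in mm; the calibration is good to about 2 mm. A picture is of the moment at which its call begins. camera_info takes no time and is no camera call.
- sign_off(): hands the job in, once; it reports no verdict.
The state is a dict: "clock": time; "qpos": joint angles; "qvel": joint speeds; "joint_efforts": joint torques, N m; "eef_pos": TCP position; "tcp_rot": TCP orientation; "contact_force": force on the tool from outside, world axes, zero at the start; "wrist_torque": the same for the moment, N m; "opening": opening from 0.0 (shut) to 1.0 (fully open).
Only numpy, scipy, OpenCV 4.12 (cv2) and the standard library are available. Lean on these libraries where they do the work, as an engineer would, in place of code of your own. Each camera call takes 0.05 s, during which the arm holds its last target.

### The job

The bench freezing bath has just been loaded with vials. Shut its hinged lid fully; then take the gauge rod by its black grip from the drip stand, put it down through the guide tube on the lid until its collar stops on the tube's rim, and keep it there for about two seconds without letting go. Draw it straight out and finish holding it still in the gripper, the rod level (lying horizontally) for reading and at least 20 cm above the bench; do not put it down, and leave the lid shut and the bystanders (block, marker, timer, tape roll) where they are.

Things in the scene. Friction and masses are not known exactly. Their poses are not given: they have to be found in the camera images.
- gauge_grip (a point): Loose gauge rod of 187 mm overall and 0.09 kg, which stands upright in the stand's tube at the start; this point is the middle of its black cylindrical grip (20 mm diameter, 60 mm long). z axis runs along the rod from the tip towards the grip's end. The collar's underside is 42 mm below this point, the tip 157 mm below, the grip's end 30 mm above
- gauge_collar (a point): Centre of the underside of the rod's steel collar, a disc of 26 mm diameter and 6 mm thick; below it the bare steel rod is 8 mm in diameter and 115 mm long. z axis along the rod towards the grip
- gauge_tip (a point): Lower end of the steel rod, slightly tapered over its last 4 mm; z axis along the rod towards the grip
- gauge: The gauge rod as a whole; origin in the collar's underside, as point gauge_collar
- stand: Fixed drip stand: round grey base of 84 mm diameter with an upright tube of 25 mm outer diameter; origin under the base's centre. The rod hangs in the tube, its collar on the tube's rim 132 mm above the bench; lift it 120 mm to clear
- bath: Fixed white insulated bath, 150 (x) x 180 (y) x 90 mm high, origin under its centre; x axis points from the lid's lift lip to the hinge, away from the robot. A steel deck with vials lies inside
- bath_lid (a joint): Angle of the bath's lid about its hinge along the far top edge: 0 shut, positive open (up to 1.4 rad, the front edge rises and swings away from the robot). The hinge is stiff: the lid stays where it is left; about 4 N at the front edge moves it
- lid_hinge (a point): Middle of the lid's hinge line, on the bath's far top edge, 75 mm along the bath's x axis from its centre and 90 mm above the bench; y axis along the hinge line
- lid_front (a point): Middle of the upper front edge of the lid, 155 mm from the hinge line; it moves with the lid. The lid is a plate 156 x 186 x 16 mm; its top is 107 mm above the bench when shut; x axis from front to hinge, z axis out of the lid's top. A lip 70 mm wide projects 14 mm from the front edge
- guide_mouth (a point): Centre of the rim of the steel guide tube that stands 36 mm out of the lid's top; moves with the lid. Rim 25 mm outside, mouth flared from 11 mm bore to 19 mm over the top 9 mm; z axis out of the lid along the bore (straight up when the lid is shut; the rim is then 143 mm above the bench). The bore goes on through lid and deck, so that the 8 mm rod stops only at its collar. The tube stands 60 mm from the hinge line and 48 mm to the +y side of the lid's middle
- block_a: Bystander: violet block for tubes, 62 x 81 x 26 mm, origin under its centre
- marker_blue: Bystander: marker pen lying on the bench, 10 x 136 x 13 mm, origin under its centre
- timer: Bystander: white bench timer, 62 x 66 x 19 mm, origin under its centre
- tape_roll: Bystander: roll of tape lying flat, 65 mm across, 19 mm high, origin under its centre

How it is judged:
By the outcome, as a careful person would: the job done as asked, in the order asked, and still so for the second after the job is handed in, while the arm keeps its last pose, push and grip.
It also fails if it takes over 72 s, if anything falls off the work surface, if the arm or the gripper's body presses on something with over 40 N, if the wrist force passes 120 N, or if a joint passes its speed limit or range.

## Working session

There is one attempt and no reset: what is moved stays moved. The work goes in short steps, Python scripts to look and compute and a shell command to move; the robot and the scene stay as the last step left them, time stands still between calls to the robot, and variables do not carry over. Pictures are saved under pics/ and viewed, and the job is handed in when it is done.

```bash
ls; mkdir -p pics; python3 - <<'E'
from rig import *
import cv2,numpy as np
print(sense(),tcp_to_tips)
for n in("side","top"):
    p,d=grab_frame(n);cv2.imwrite(f"pics/{n}0.png",p);np.savez(f"/tmp/{n}0.npz",p=p,d=d);print(n,camera_info(n))
E
```

```text
pics
{'clock': 0.0, 'qpos': array([ 1.12958867e+00,  3.53639414e-01,  1.63414325e+00, -1.15628205e-05,
        1.15520127e+00, -2.39451414e-03]), 'qvel': array([-8.08416432e-04,  5.62986048e-04, -7.69537909e-04, -2.03218962e-03,
        4.73018968e-05, -4.54785658e-04]), 'joint_efforts': array([-7.11673074e-04, -6.05251479e+01, -3.42073953e+01, -1.81674013e-04,
        9.23661108e-03,  1.61957743e-06]), 'eef_pos': array([265.43676335, 565.56878762, 403.96306932]), 'tcp_rot': array([3.14158541e+00, 1.39130039e-03, 1.13198785e+00]), 'contact_force': array([ 0.41472858, -0.29938969, -0.59923622]), 'wrist_torque': array([-0.05764279,  0.03029589,  0.03088449]), 'opening': 0.999686896559738} 173.4
side {'vertical_fov': 44.48493997973066, 'cx': 250.94644616636404, 'cy': 189.05456766879954, 'world_to_cam': array([[-9.64780165e-01, -2.63028517e-01, -3.90302770e-03,
         6.32489805e+02],
       [-1.15060900e-01,  4.35289369e-01, -8.92907696e-01,
         1.01399559e+02],
       [ 2.36559133e-01, -8.61010548e-01, -4.50222847e-01,
         1.45409765e+03],
       [ 0.00000000e+00,  0.00000000e+00,  0.00000000e+00,
         1.00000000e+00]])}
top {'vertical_fov': 43.714255336300724, 'cx': 258.43903282516777, 'cy': 190.75459912380634, 'world_to_cam': array([[ 2.06411776e-02, -9.99763182e-01,  6.89357583e-03,
         1.70109677e+02],
       [-9.94102885e-01, -2.12575310e-02, -1.06337064e-01,
         6.22116220e+02],
       [ 1.06458422e-01, -4.65800139e-03, -9.94306244e-01,
         1.47827259e+03],
       [ 0.00000000e+00,  0.00000000e+00,  0.00000000e+00,
         1.00000000e+00]])}
```

View pics/side0.png

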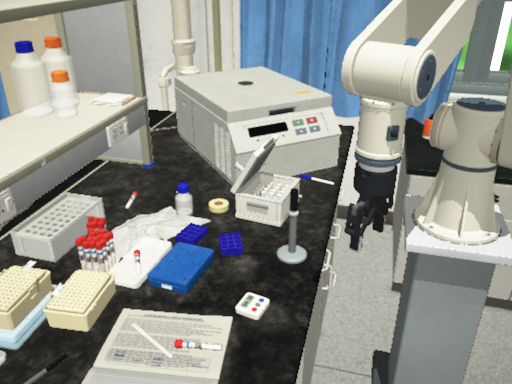

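View pics/top0.png

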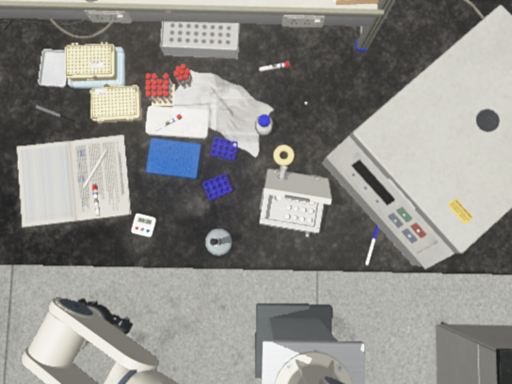

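The side view shows the bath at about (268,195) with its lid open by about 1 rad, and the rod in the stand at (293,225). The top view shows the bath at (295,205), the stand at (218,242), the timer at (144,225), the tape at (284,155), the marker at (372,245) and the violet block at (218,187).

```bash
cat > h.py <<'E'
import numpy as np,cv2
from rig import *
def K(n):
    c=camera_info(n);f=192/np.tan(np.radians(c["vertical_fov"])/2);return f,c["cx"],c["cy"],np.array(c["world_to_cam"])
def ray(n,u,v):
    f,cx,cy,T=K(n);R=T[:3,:3];o=-R.T@T[:3,3];d=R.T@np.array([(u-cx)/f,(v-cy)/f,1.]);return o,d
def onz(n,u,v,z):
    o,d=ray(n,u,v);return o+d*(z-o[2])/d[2]
def two(a,b): # (n,u,v) x2
    o1,d1=ray(*a);o2,d2=ray(*b);A=np.c_[d1,-d2];t=np.linalg.lstsq(A,o2-o1,rcond=None)[0]
    p,q=o1+d1*t[0],o2+d2*t[1];return (p+q)/2,np.linalg.norm(p-q)
def cloud(n,d):
    f,cx,cy,T=K(n);v,u=np.mgrid[:384,:512];P=np.stack([(u-cx)/f*d,(v-cy)/f*d,d],-1);return (P-T[:3,3])@T[:3,:3]
def pix(n,p):
    f,cx,cy,T=K(n);c=T[:3,:3]@p+T[:3,3];return cx+f*c[0]/c[2],cy+f*c[1]/c[2]
E
python3 - <<'E'
from h import *
for n,b in(("side",(220,130,120,150)),("top",(190,130,200,150))):
    z=np.load(f"/tmp/{n}0.npz");x,y,w,h=b
    c=z["p"][y:y+h,x:x+w];cv2.imwrite(f"pics/{n}0z.png",cv2.resize(c,None,fx=4,fy=4,interpolation=cv2.INTER_CUBIC))
    C=cloud(n,z["d"])
    pts={"side":[(292,200),(292,192),(292,255),(255,170),(270,140),(236,187),(265,205)],"top":[(218,242),(284,169),(295,188),(264,190),(330,190),(263,225),(320,230),(330,205),(278,190)]}[n]
    for u,v in pts: print(n,u,v,C[v,u].round())
E
```

```text
side 292 200 [459. 317. 178.]
side 292 192 [460. 314. 199.]
side 292 255 [451. 326.  14.]
side 255 170 [621.  78. 138.]
side 270 140 [576.  70. 240.]
side 236 187 [659. 158. 112.]
side 265 205 [564. 174.  72.]
top 218 242 [455. 298. 135.]
top 284 169 [668. 112. 175.]
top 295 188 [610.  81. 200.]
top 264 190 [599. 169. 234.]
top 330 190 [630. -49.  -5.]
top 263 225 [512. 166.   1.]
top 320 230 [500. -16.   1.]
top 330 205 [580. -48.   4.]
top 278 190 [600. 131. 232.]
```

```bash
sleep 1; ls pics
```

```text
side0.png
side0z.png
top0.png
top0z.png
```

View pics/side0z.png

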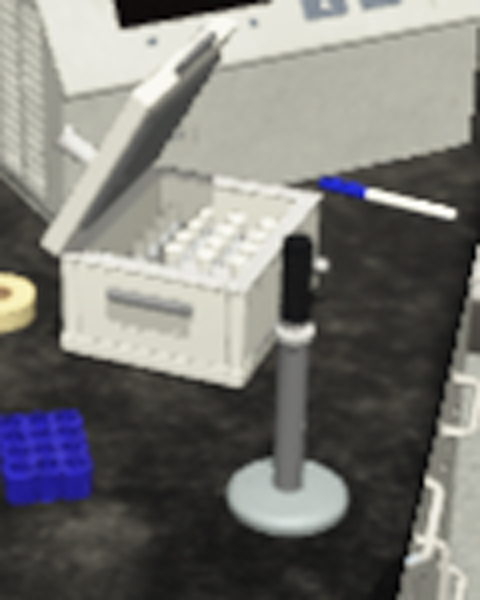

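View pics/top0z.png

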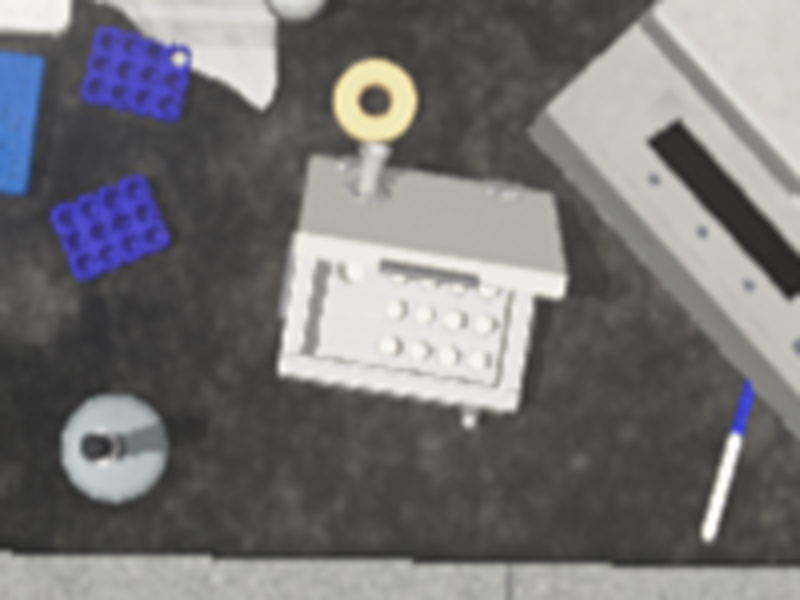

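```bash
python3 - <<'E'
from h import *
S=np.load("/tmp/side0.npz");T=np.load("/tmp/top0.npz")
s=lambda u,v:(220+(u+.5)/4-.5,130+(v+.5)/4-.5)
t=lambda u,v:(190+(u+.5)/4-.5,130+(v+.5)/4-.5)
print("bath front corners side z90:",onz("side",*s(243,290),90),onz("side",*s(322,200),90),"hinge+y",onz("side",*s(64,255),90))
print("top z90:",onz("top",*t(281,360),90),onz("top",*t(519,396),90))
# lid corners two-view: front top corner +y : side, top
# lid plane from depth: points z>115 in bath area
P=[]
for n,z in(("top",T),("side",S)):
    C=cloud(n,z["d"]).reshape(-1,3)
    m=(C[:,2]>118)&(C[:,2]<270)&(C[:,0]>530)&(C[:,0]<720)&(C[:,1]>-40)&(C[:,1]<200)
    Q=C[m];print(n,len(Q),Q.min(0).round(),Q.max(0).round(), "highest",Q[Q[:,2].argsort()[-8:]].round().tolist())
    # ransac plane
    rng=np.random.default_rng(0);best=0
    for _ in range(800):
        a=Q[rng.choice(len(Q),3,False)];nn=np.cross(a[1]-a[0],a[2]-a[0]);l=np.linalg.norm(nn)
        if l<100: continue
        nn/=l;k=abs((Q-a[0])@nn)<3
        if k.sum()>best:best=k.sum();bk=k
    R=Q[bk];c=R.mean(0);nn=np.linalg.svd(R-c)[2][2];nn*=np.sign(nn[2]);print(best,"plane",nn,c,"angle",np.arccos(nn[2]),"yaw",np.arctan2(nn[1],nn[0]))
# stand, dark grip
C=cloud("side",S["d"]);hsv=cv2.cvtColor(S["p"],cv2.COLOR_BGR2HSV)
g=(C[...,2]>125)&(C[...,2]<230)&(C[...,0]>420)&(C[...,0]<500)&(C[...,1]>270)&(C[...,1]<350)
for v in range(186,215):
    u=np.where(g[v])[0]
    if len(u):print(v,u.min(),u.max(),C[v,u].mean(0).round(),S["p"][v,u].mean().round())
C=cloud("top",T["d"])
g=(C[...,2]>60)&(C[...,2]<230)&(C[...,0]>420)&(C[...,0]<500)&(C[...,1]>260)&(C[...,1]<350)
for v,u in zip(*np.where(g)):print((u,v),C[v,u].round(),T["p"][v,u])
E
```

```text
bath front corners side z90: [517.1048204  176.84978344  90.        ] [487.36394899  10.36273337  90.        ] hinge+y [661.02394392 156.73631229  90.        ]
top z90: [524.78583081 177.2727413   90.        ] [501.45234512  -2.52118678  90.        ]
top 1659 [568. -40. 118.] [720. 169. 247.] highest [[576.0, 79.0, 244.0], [573.0, 55.0, 244.0], [581.0, 93.0, 244.0], [581.0, 96.0, 244.0], [580.0, 106.0, 245.0], [583.0, 112.0, 247.0], [580.0, 109.0, 247.0], [578.0, 69.0, 247.0]]
1143 plane [ 0.86018049 -0.12267795  0.49501479] [619.93713755  70.97240919 183.48454332] angle 1.0529444723668338 yaw -0.14166352028881057
side 889 [567. -40. 118.] [720. 173. 240.] highest [[572.0, 58.0, 239.0], [571.0, 49.0, 239.0], [574.0, 50.0, 239.0], [574.0, 76.0, 239.0], [578.0, 88.0, 240.0], [583.0, 106.0, 240.0], [576.0, 70.0, 240.0], [575.0, 61.0, 240.0]]
315 plane [ 0.89357102 -0.15840088  0.4200476 ] [601.30402675  97.83475852 187.17819403] angle 1.1372985552693928 yaw -0.17544469291946319
189 291 296 [458. 303. 202.] 42.0
190 290 297 [457. 308. 202.] 53.0
191 290 297 [457. 312. 201.] 43.0
192 290 
[... 4554 characters left out ...]
312. 201.] [132 131 127]
(np.int64(212), np.int64(244)) [449. 309. 204.] [95 93 92]
(np.int64(213), np.int64(244)) [449. 307. 200.] [87 87 87]
(np.int64(214), np.int64(244)) [450. 304. 198.] [101 102 103]
(np.int64(215), np.int64(244)) [450. 301. 200.] [123 125 126]
(np.int64(216), np.int64(244)) [449. 301. 168.] [146 149 150]
(np.int64(217), np.int64(244)) [449. 300. 140.] [151 153 154]
(np.int64(218), np.int64(244)) [449. 298. 136.] [158 159 160]
(np.int64(213), np.int64(245)) [446. 312. 138.] [153 154 152]
(np.int64(214), np.int64(245)) [446. 309. 142.] [180 183 183]
(np.int64(215), np.int64(245)) [446. 306. 140.] [209 213 214]
(np.int64(216), np.int64(245)) [446. 304. 133.] [217 220 221]
```

```bash
cat >> h.py <<'E'
def go(tips,yaw,s=None):
    "tips: world xyz of fingertips; print shift cm in tool axes and roll deg"
    from scipy.spatial.transform import Rotation as Ro
    s=s or sense();R=Ro.from_euler("xyz",s["tcp_rot"]).as_matrix()
    tcp=np.array(tips,float)+[0,0,173.4]
    d=R.T@(tcp-s["eef_pos"])/10
    cy=np.arctan2(R[1,0],R[0,0]);r=-np.degrees((yaw-cy+np.pi)%(2*np.pi)-np.pi)
    return d.round(2),round(r,1)
E
python3 - <<'E'
from h import *
T=np.load("/tmp/top0.npz");C=cloud("top",T["d"]).reshape(-1,3)
for x in range(580,760,20):
    print(x,[int(np.nan_to_num(C[(abs(C[:,0]-x)<10)&(abs(C[:,1]-y)<10),2].max(initial=-9))) for y in range(-80,240,20)])
print(go([655,60,330],np.pi/2))
E
```

```text
580 [9, 6, 7, 238, 236, 238, 241, 247, 243, 247, 246, 232, 223, 75, 6, 4]
600 [5, 8, -9, 217, 221, 222, 230, 235, 237, 235, 236, 234, 234, 73, 8, 7]
620 [151, 6, -2, 176, 183, 189, 195, 200, 203, 210, 219, 222, 224, 76, 7, 10]
640 [167, 152, 5, 141, 146, 156, 160, 163, 169, 174, 176, 185, 189, 5, 9, 7]
660 [180, 167, 158, 106, 115, 120, 121, 124, 134, 174, 179, 150, 151, 5, 5, 7]
680 [198, 182, 164, 6, 7, 8, 3, 6, 100, 176, 177, 114, 111, 9, 4, 6]
700 [215, 205, 184, 164, 5, 3, 5, 6, 6, 19, 18, 6, 3, 7, 6, 9]
720 [276, 213, 197, 179, 9, 4, 8, 6, 25, 26, 24, 20, 9, 7, 10, 9]
740 [282, 275, 212, 3, 7, 7, 7, 8, 25, 24, 22, 23, 5, 6, 10, 6]
(array([-29.23,  56.75,  -9.9 ]), np.float64(-25.1))
```

```bash
python3 -m creep '0 -2 4 -3 -3; 0 -4 8 -6 -6; 0 -6 12 -9.9 -9; 0 -8.5 16.5 -9.9 -12; 0 -11 21 -9.9 -15; 0 -13 25 -9.9 -18; 0 -15 29 -9.9 -21; 0 -17 33 -9.9 -25; 0 -19 37 -9.9 -25; 0 -21 41 -9.9 -25; 0 -23 45 -9.9 -25; 0 -25 49 -9.9 -25; 0 -27 53 -9.9 -25; 0 -29.2 56.7 -9.9 -25; 0 -29.2 56.7 -9.9 -25; 0 -29.2 56.7 -9.9 -25; 0 -29.2 56.7 -9.9 -25'; python3 - <<'E'
from h import *
for n in("side","top"):
    p,d=grab_frame(n);cv2.imwrite(f"pics/{n}1.png",p)
print(sense()["clock"],go([650,60,198],np.pi/2))
E
```

```text
clock: 1.8
eef_pos: [654.2, 61.2, 503.1]
tcp_rot: [-3.14, 0.001, 1.569]
contact_force: [0.9, 0.9, -0.1]
opening: 0.0
1.9 (array([-0.15, -0.4 , 13.21]), np.float64(-0.1))
```

View pics/side1.png

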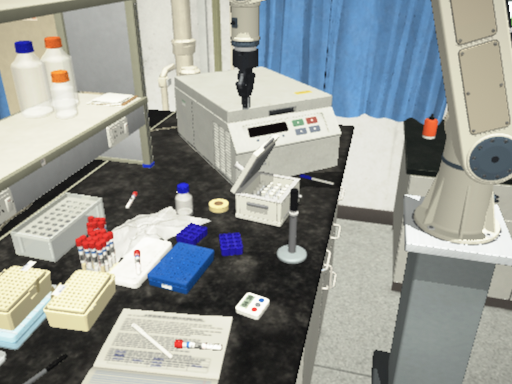

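View pics/top1.png

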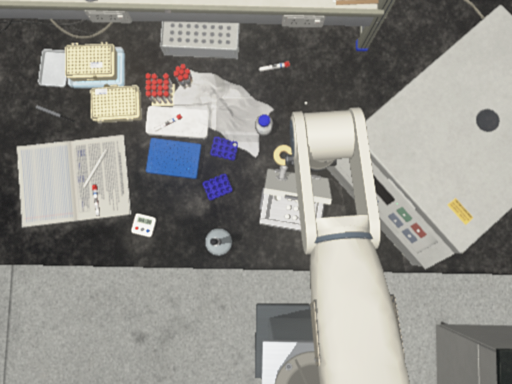

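The arm hovers behind the lid, with the fingertips at about (245,100) in the side view. Next I lower it behind the lid.

```bash
python3 -m creep '0 0 0 4; 0 0 0 8 0'  2>&1 | tail -2; python3 -m creep '0 0 0 4 0; 0 0 0 8 0; 0 0 0 11 0; 0 0 0 13 0; 0 0 0 13 0; 0 0 -1 13 0; 0 0 -2 13 0; 0 0 -2 13 0'; python3 - <<'E'
from h import *
print(sense()["clock"],sense()["contact_force"])
E
```

```text
invalid input at $[0]: expected 5 numbers
clock: 2.7
eef_pos: [632.8, 61.8, 375.1]
tcp_rot: [3.141, 0.001, 1.57]
contact_force: [0.3, -0.1, 0.1]
opening: 0.001
2.7 [ 0.29330605 -0.07931448  0.09344953]
```

```bash
python3 -m creep '0 0 -0.8 0 0; 0 0 -1.3 0.2 0; 0 0 -2 0.6 0; 0 0 -2.7 1 0; 0 0 -3.4 1.4 0; 0 0 -4 1.9 0; 0 0 -4.6 2.5 0; 0 0 -5.2 3 0'; python3 - <<'E'
from h import *
p,d=grab_frame("side");cv2.imwrite("pics/side2.png",cv2.resize(p[60:250,180:380],None,fx=3,fy=3))
E
```

```text
clock: 3.5
eef_pos: [580.3, 61.8, 344.3]
tcp_rot: [3.141, 0.001, 1.57]
contact_force: [3.2, 1.3, 1.5]
opening: 0.001
```

View pics/side2.png

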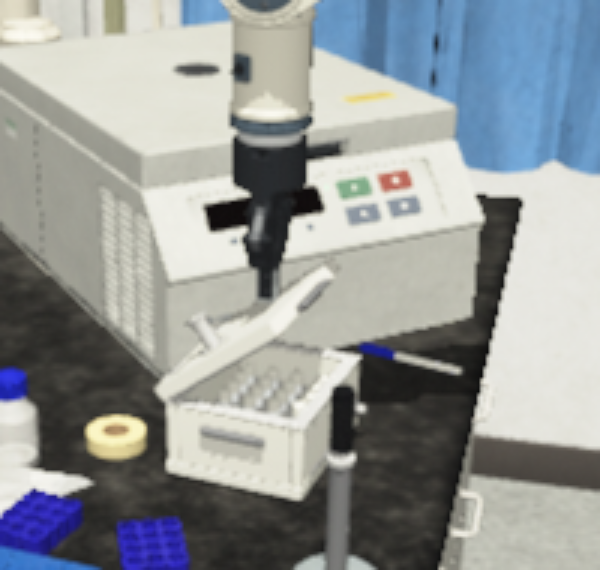

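The fingers (265,290 in the crop) are pushing the lid down, and it is now about 0.6 rad open. I'll continue.

```bash
python3 -m creep '0 0 -0.8 1 0; 0 0 -1.5 2 0; 0 0 -2 3 0; 0 0 -2.5 4 0; 0 0 -2.8 5 0; 0 0 -3 5.8 0; 0 0 -3 6.2 0; 0 0 -3 6.5 0'
```

```text
clock: 4.35
eef_pos: [548.6, 61.6, 280.0]
tcp_rot: [-3.137, 0.001, 1.57]
contact_force: [-21.2, -1.1, 58.6]
opening: -0.0
```

```bash
python3 -m creep '0 0 0 -3 0; 0 0 0 -8 0; 0 0 0 -12 0; 0 -3 0 -16 0; 0 -7 0 -18 0; 0 -12 0 -18 0; 0 -16 0 -18 0; 0 -16 0 -18 0'; python3 - <<'E'
from h import *
for n in("side","top"):
    p,d=grab_frame(n);cv2.imwrite(f"pics/{n}3.png",cv2.resize(p[130:280,190:340],None,fx=4,fy=4,interpolation=cv2.INTER_CUBIC));np.savez(f"/tmp/{n}3.npz",p=p,d=d)
print(sense()["clock"],sense()["contact_force"])
E
```

```text
clock: 5.15
eef_pos: [549.2, -102.3, 460.2]
tcp_rot: [-3.137, 0.003, 1.566]
contact_force: [-0.3, 0.9, -0.5]
opening: -0.0
5.25 [-0.23188168  0.0149764  -0.36120111]
```

View pics/side3.png

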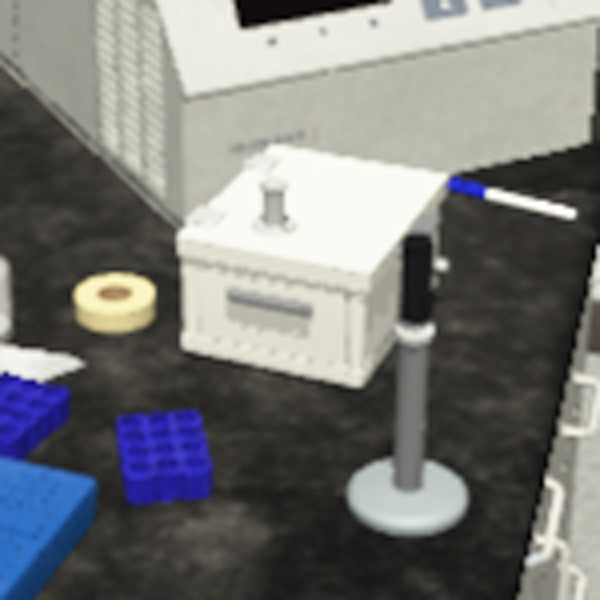

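View pics/top3.png

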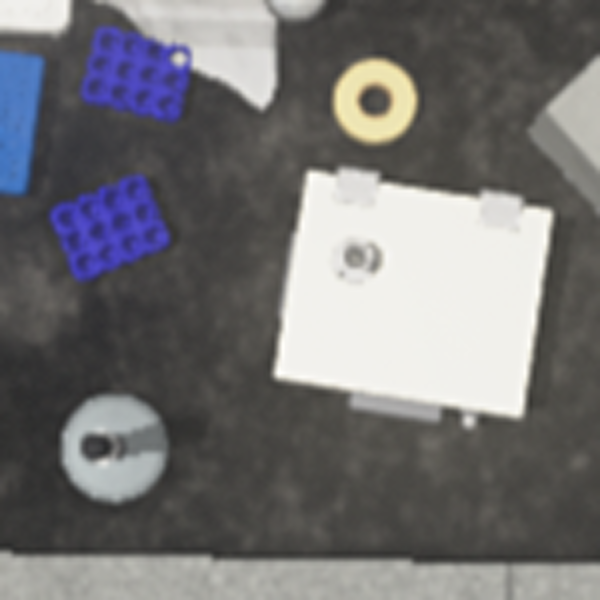

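The lid looks shut: it is square on the bath in both views. The guide rim is at about crop (274,185) in the side view and (354,256) in the top view. Now I'll triangulate the guide and the rod.

```bash
python3 - <<'E'
from h import *
s=lambda u,v:(190+(u+.5)/4-.5,130+(v+.5)/4-.5)
S=np.load("/tmp/side3.npz");T=np.load("/tmp/top3.npz")
print("guide",two(("side",*s(274,185)),("top",*s(355,257))),onz("top",*s(355,257),143),onz("side",*s(274,185),143))
print("rod top",two(("side",*s(418,238)),("top",*s(97,445))))
print("collar side z132..138", onz("side",*s(416,333),135))
print("lid corners top z107:",[onz("top",*s(*c),107).round(1) for c in((274,378),(524,417),(553,210),(307,170))])
print("lid corners side z107:",[onz("side",*s(*c),107).round(1) for c in((372,274),(449,176),(275,145),(180,240))])
print("base ",onz("top",*s(115,448),3),onz("side",*s(408,497),6))
for n,z in(("top",T),("side",S)):
    C=cloud(n,z["d"]).reshape(-1,3);m=(C[:,2]>95)&(C[:,2]<118)&(C[:,0]>530)&(C[:,0]<640)&(C[:,1]>10)&(C[:,1]<150)&~((abs(C[:,0]-607)<30)&(abs(C[:,1]-122)<30))
    Q=C[m];A=np.c_[Q[:,:2]-[585,75],np.ones(len(Q))];print(n,np.linalg.lstsq(A,Q[:,2],rcond=None)[0])
for n,z,b in(("top",T,(265,180,30,30)),("side",S,(248,165,25,25))):
    x,y,w,h=b;cv2.imwrite(f"pics/g_{n}.png",cv2.resize(z["p"][y:y+h,x:x+w],None,fx=16,fy=16,interpolation=cv2.INTER_NEAREST))
E
```

```text
guide (array([598.53480425, 125.12555404, 142.22173295]), np.float64(0.4089718874901752)) [598.65699245 125.20331185 143.        ] [597.91404088 126.7264949  143.        ]
rod top (array([457.37807596, 304.18392191, 202.75843217]), np.float64(1.557499407824184))
collar side z132..138 [454.60415638 308.15721309 135.        ]
lid corners top z107: [array([510.5, 182.4, 107. ]), array([485.4,  -4.1, 107. ]), array([641. , -24.9, 107. ]), array([667.4, 160.7, 107. ])]
lid corners side z107: [array([509.7, 182.1, 107. ]), array([ 4.842e+02, -3.000e-01,  1.070e+02]), array([635.9, -24.3, 107. ]), array([661.3, 165.3, 107. ])]
base  [456.15871248 307.04876778   3.        ] [455.07323156 309.60304882   6.        ]
top [4.83930638e-03 1.69543458e-03 1.06733218e+02]
side [7.75436655e-03 1.42870724e-03 1.05682618e+02]
```

View pics/g_top.png

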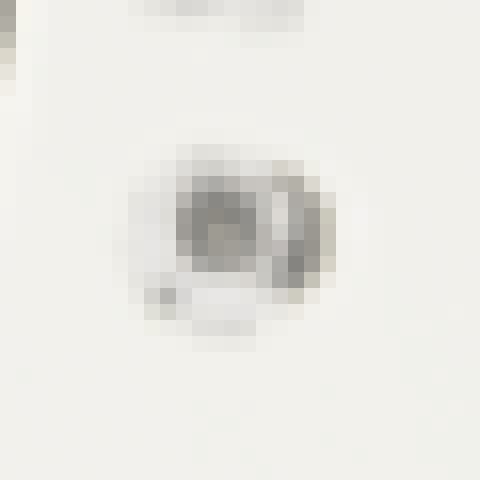

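View pics/g_side.png

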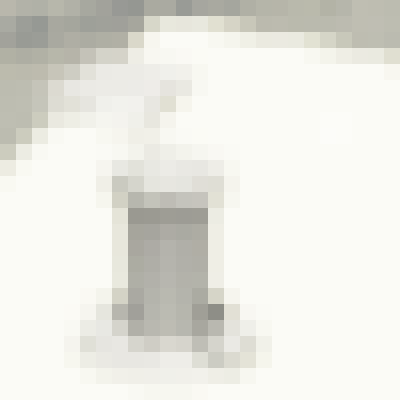

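```bash
python3 - <<'E'
from h import *
print(go([457,306,267],np.pi/2),go([457,306,156],np.pi/2))
E
```

```text
(array([40.49, -9.33,  1.94]), np.float64(-0.2)) (array([40.51, -9.27, 13.04]), np.float64(-0.2))
```

```bash
python3 -m creep '100 4 -1 0 0; 100 8 -2 0 0; 100 12.5 -3 0 0; 100 17 -4 0 0; 100 21 -5 0 0; 100 25 -6 0 0; 100 29 -7 0 0; 100 33 -8 0 0; 100 37 -9 1 0; 100 40.5 -9.3 2 0; 100 40.5 -9.3 2 0; 100 40.5 -9.3 2 0; 100 40.5 -9.3 2 0' 40; python3 - <<'E'
from h import *
for n in("side","top"):
    p,d=grab_frame(n);cv2.imwrite(f"pics/{n}4.png",cv2.resize(p[130:280,190:340],None,fx=4,fy=4,interpolation=cv2.INTER_CUBIC))
print(go([457,306,156],np.pi/2))
E
```

```text
clock: 6.55
eef_pos: [457.0, 306.0, 439.8]
tcp_rot: [-3.136, 0.002, 1.569]
contact_force: [-0.4, -0.1, 0.2]
opening: 1.001
(array([ 0.07,  0.02, 11.07]), np.float64(-0.2))
```

View pics/side4.png

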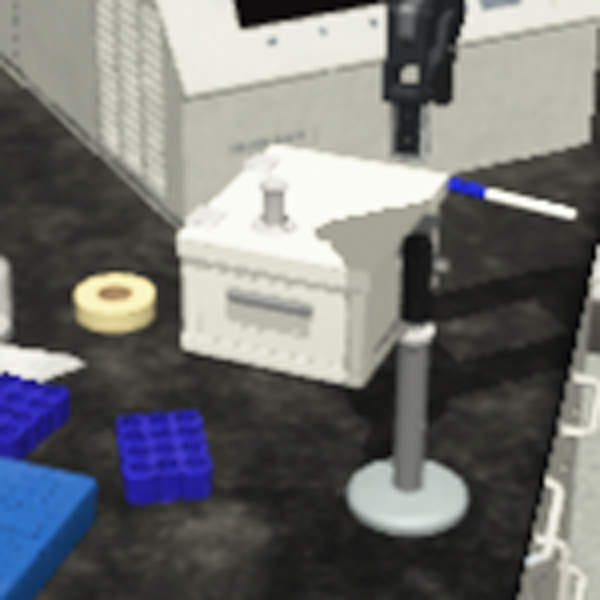

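```bash
python3 -m creep '100 0 0 3 0; 100 0 0 6 0; 100 0 0 9 0; 100 0 0 11 0; 100 0 0 11.1 0; 100 0 0 11.1 0; 0 0 0 11.1 0; 0 0 0 11.1 0; 0 0 0 11.1 0; 0 0 0 11.1 0; 0 0 0 11.1 0; 0 0 0 11.1 0; 0 0 0 11.1 0; 0 0 0 11.1 0' 40; python3 - <<'E'
from h import *
for n in("side","top"):
    p,d=grab_frame(n);cv2.imwrite(f"pics/{n}5.png",cv2.resize(p[130:280,190:340],None,fx=4,fy=4,interpolation=cv2.INTER_CUBIC))
E
```

```text
clock: 8.05
eef_pos: [456.9, 305.5, 329.6]
tcp_rot: [-3.137, 0.001, 1.567]
contact_force: [-1.3, -0.3, 5.1]
opening: 0.222
```

View pics/side5.png

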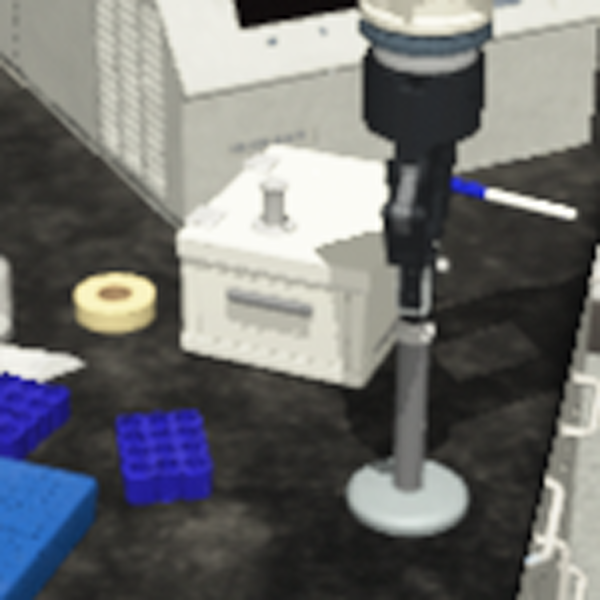

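Both fingers hold the grip, with the opening at 0.22 (about 19 mm). I'll lift the rod.

```bash
python3 -m creep '0 0 0 -1 0; 0 0 0 -3 0; 0 0 0 -6 0; 0 0 0 -9 0; 0 0 0 -12 0; 0 0 0 -15 0; 0 0 0 -16.5 0; 0 0 0 -16.5 0; 0 0 0 -16.5 0' 60; python3 - <<'E'
from h import *
for n in("side","top"):
    p,d=grab_frame(n);np.savez(f"/tmp/{n}6.npz",p=p,d=d);cv2.imwrite(f"pics/{n}6.png",cv2.resize(p[80:280,190:340],None,fx=3,fy=3,interpolation=cv2.INTER_CUBIC))
print(go([599,125,320],np.pi/2))
E
```

```text
clock: 9.05
eef_pos: [457.5, 305.5, 494.3]
tcp_rot: [-3.137, 0.001, 1.567]
contact_force: [-0.7, -0.7, -1.3]
opening: 0.219
(array([-17.99,  14.22,  -0.07]), np.float64(-0.2))
```

View pics/side6.png

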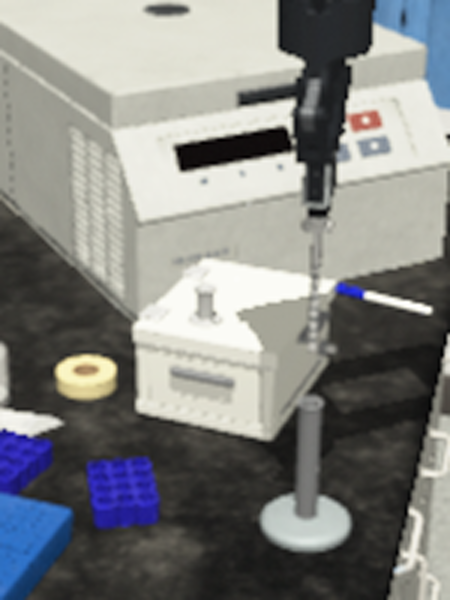

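View pics/top6.png

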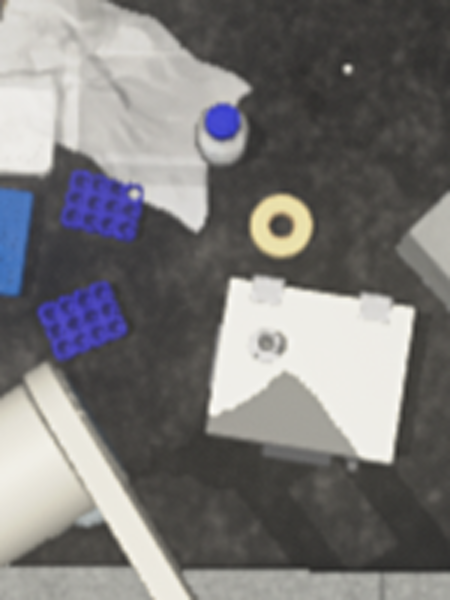

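The rod is out of the stand, with its tip at about crop (321,350) in the side view. I'll check that it hangs straight under the TCP.

```bash
python3 - <<'E'
from h import *
c=lambda p:((pix("side",np.array(p))[0]-190+.5)*3,(pix("side",np.array(p))[1]-80+.5)*3)
for z in(182,200,240,280,297):print(z,np.round(c([457.5,305.5,z]),1))
S=np.load("/tmp/side6.npz");x=285;y=145
cv2.imwrite("pics/s6z.png",cv2.resize(S["p"][y:y+60,x:x+25],None,fx=10,fy=10,interpolation=cv2.INTER_NEAREST))
for z in(182,200,240,280):
    u,v=pix("side",np.array([457.5,305.5,z]));print(z,(u-x+.5)*10,(v-y+.5)*10)
E
```

```text
182 [311.7 350.9]
200 [312.4 332.3]
240 [314.2 290.2]
280 [316.  246.7]
297 [316.8 227.8]
182 88.8394506219447 519.7124498431441
200 91.41073824508396 457.80876492066795
240 97.24996646835507 317.22949215827754
280 103.26845851147311 172.33444743715808
```

View pics/s6z.png

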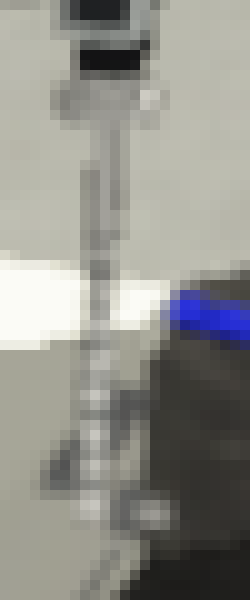

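The rod hangs vertically, as predicted. I'll move it over the guide.

```bash
python3 -m creep '0 -1.5 1.2 0 0; 0 -4 3.2 0 0; 0 -7 5.5 0 0; 0 -10 8 0 0; 0 -13 10.3 0 0; 0 -16 12.6 0 0; 0 -17.5 13.8 0 0; 0 -18 14.2 0 0; 0 -18 14.2 0 0; 0 -18 14.2 0 0; 0 -18 14.2 1 0; 0 -18 14.2 1.5 0; 0 -18 14.2 1.5 0'; python3 - <<'E'
from h import *
s=sense();e=s["eef_pos"];print(s["eef_pos"],s["contact_force"])
for n in("side","top"):
    p,d=grab_frame(n);np.savez(f"/tmp/{n}7.npz",p=p,d=d)
    x,y,w,h=(235,140,50,60)
    for z in(e[2]-312,e[2]-200,143,107): print(n,z,((np.array(pix(n,np.array([e[0],e[1],z])))-[x,y]+.5)*10).round())
    if n=="side":cv2.imwrite(f"pics/{n}7.png",cv2.resize(p[y:y+h,x:x+w],None,fx=10,fy=10,interpolation=cv2.INTER_CUBIC))
E
```

```text
clock: 10.45
eef_pos: [598.0, 125.5, 476.4]
tcp_rot: [-3.133, 0.002, 1.568]
contact_force: [0.1, 0.2, -1.0]
opening: 0.217
[597.95532019 125.45710704 476.4226859 ] [ 0.05516567  0.20233457 -1.047178  ]
side 164.42268590473697 [237. 298.]
side 276.42268590473697 [239. -54.]
side 143 [237. 362.]
side 107 [237. 468.]
top 164.42268590473697 [441. 539.]
top 276.42268590473697 [462. 496.]
top 143 [438. 546.]
top 107 [432. 558.]
```

View pics/side7.png

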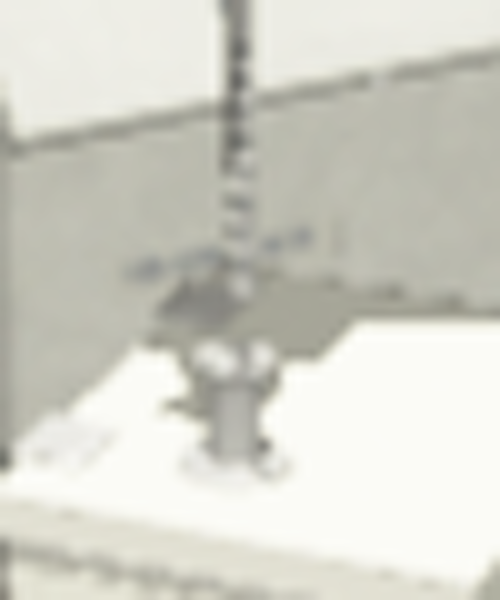

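The tip (240,290) is lined up with the rim (235,360) in the side view. I'll go down in stages.

```bash
python3 -m creep '0 0 0.1 1 0; 0 0 0.1 2 0; 0 0 0.1 3 0; 0 0 0.1 4 0; 0 0 0.1 5 0; 0 0 0.1 5 0'; python3 - <<'E'
from h import *
p,d=grab_frame("side");cv2.imwrite("pics/side8.png",cv2.resize(p[120:220,220:300],None,fx=6,fy=6,interpolation=cv2.INTER_CUBIC))
E
```

```text
clock: 11.15
eef_pos: [598.9, 124.8, 425.6]
tcp_rot: [-3.133, 0.003, 1.568]
contact_force: [1.4, -2.6, -2.6]
opening: 0.217
```

View pics/side8.png

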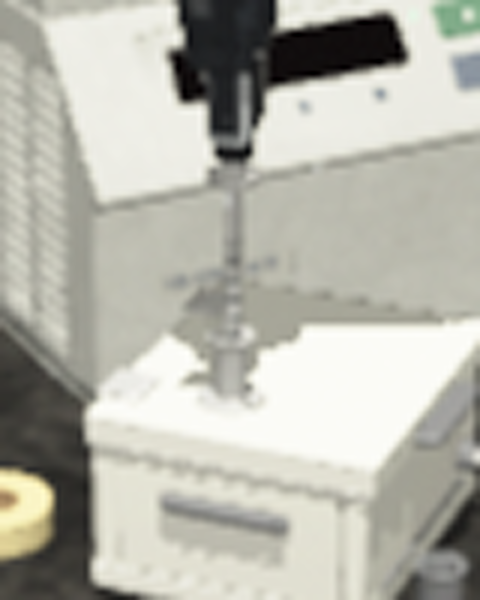

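The rod is in the bore (crop 232,340) and side forces are small. I'll continue down.

```bash
python3 -m creep '0 -0.05 0 1 0; 0 -0.05 0 2.5 0; 0 -0.05 0 4 0; 0 -0.05 0 5.5 0; 0 -0.05 0 7 0; 0 -0.05 0 7.7 0; 0 -0.05 0 8 0; 0 -0.05 0 8 0'
```

```text
clock: 12.0
eef_pos: [598.5, 124.1, 345.9]
tcp_rot: [-3.133, 0.003, 1.568]
contact_force: [5.2, -1.6, -4.1]
opening: 0.219
```

```bash
python3 -m creep '0 -0.03 0.1 0.2 0; 0 -0.03 0.1 0.4 0; 0 -0.03 0.1 0.6 0; 0 -0.03 0.1 0.7 0; 0 -0.03 0.1 0.7 0'; python3 - <<'E'
from h import *
p,d=grab_frame("side");cv2.imwrite("pics/side9.png",cv2.resize(p[120:220,220:300],None,fx=6,fy=6,interpolation=cv2.INTER_CUBIC))
print(sense()["contact_force"],sense()["eef_pos"])
E
```

```text
clock: 12.5
eef_pos: [599.2, 123.8, 340.6]
tcp_rot: [-3.133, 0.003, 1.568]
contact_force: [-3.9, -1.8, 13.7]
opening: 0.22
[-4.48228156 -0.97984744 12.94875428] [599.21656337 123.84143674 340.55722224]
```

View pics/side9.png

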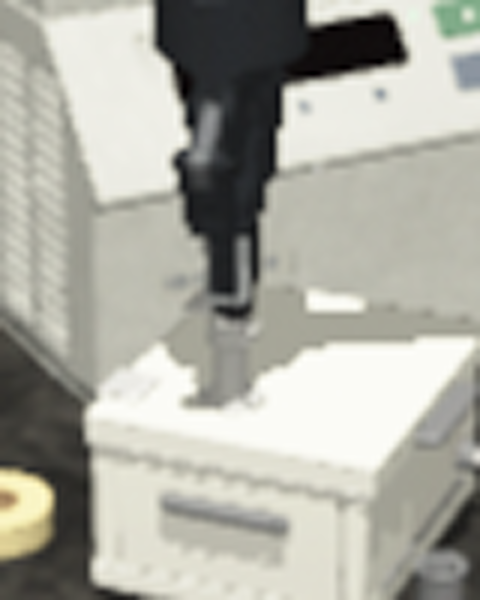

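The collar sits on the rim: upward force is 13 N and the TCP is at the predicted 340.6. I'll hold here.

```bash
python3 -m creep '0 0 0 0 0; 0 0 0 0 0; 0 0 0 0 0; 0 0 0 0 0; 0 0 0 0 0; 0 0 0 0 0; 0 0 0 0 0; 0 0 0 0 0; 0 0 0 0 0; 0 0 0 0 0; 0 0 0 0 0; 0 0 0 0 0; 0 0 0 0 0; 0 0 0 0 0; 0 0 0 0 0; 0 0 0 0 0; 0 0 0 0 0; 0 0 0 0 0; 0 0 0 0 0; 0 0 0 0 0'
```

```text
clock: 14.55
eef_pos: [599.2, 123.9, 340.7]
tcp_rot: [-3.133, 0.003, 1.568]
contact_force: [-1.9, -0.1, 6.1]
opening: 0.218
```

```bash
python3 -m creep '0 0 0 0.05 0; 0 0 0 0.05 0; 0 0 0 0.05 0; 0 0 0 -0.5 0; 0 0 0 -1.5 0; 0 0 0 -3 0; 0 0 0 -4.5 0; 0 0 0 -6 0; 0 0 0 -7.5 0; 0 0 0 -9 0; 0 0 0 -10.5 0; 0 0 0 -12 0; 0 0 0 -13.5 0; 0 0 0 -15 0; 0 0 0 -17 0; 0 0 0 -19 0; 0 0 0 -19 0; 0 0 0 -19 0'; python3 - <<'E'
from h import *
for n in("side","top"):
    p,d=grab_frame(n);cv2.imwrite(f"pics/{n}10.png",p[60:260,150:400] if 0 else cv2.resize(p[60:260,190:390],None,fx=3,fy=3,interpolation=cv2.INTER_CUBIC))
    if n=="top":C=cloud(n,d)
s=lambda z:0
E
```

```text
clock: 16.35
eef_pos: [600.7, 124.4, 530.7]
tcp_rot: [-3.133, 0.003, 1.568]
contact_force: [0.4, -0.6, -1.4]
opening: 0.215
```

View pics/side10.png

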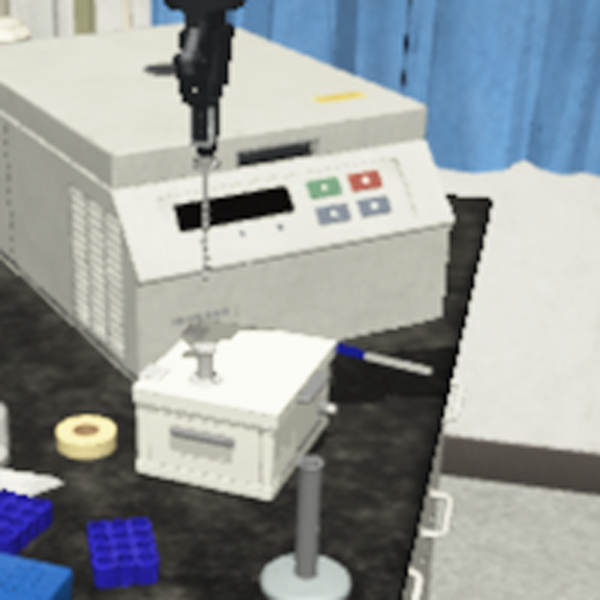

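The rod is out (tip at crop 206,280) and the lid is still shut. The moves only shift and turn about the tool axis, so I'll level the rod by swinging it in the pads, sweeping it across the fixed stand's rim at low grip force. First I carry it to the far side of the stand.

```bash
python3 -m creep '0 2 -1 0 0; 0 5 -3 0 0; 0 8 -5 0 0; 0 11 -7 0 0; 0 14 -9 0 0; 0 16.5 -10.5 0 0; 0 18.2 -11 0 0; 0 18.2 -11 0 0; 0 18.2 -11 4 0; 0 18.2 -11 8 0; 0 18.2 -11 12 0; 0 18.2 -11 14.7 0; 0 18.2 -11 14.7 0; 0 18.2 -11 14.7 0'; python3 - <<'E'
from h import *
p,d=grab_frame("side");cv2.imwrite("pics/side11.png",cv2.resize(p[130:280,230:380],None,fx=4,fy=4,interpolation=cv2.INTER_CUBIC))
E
```

```text
clock: 17.85
eef_pos: [490.4, 305.7, 383.2]
tcp_rot: [-3.131, 0.004, 1.567]
contact_force: [0.7, -0.4, 0.7]
opening: 0.217
```

View pics/side11.png

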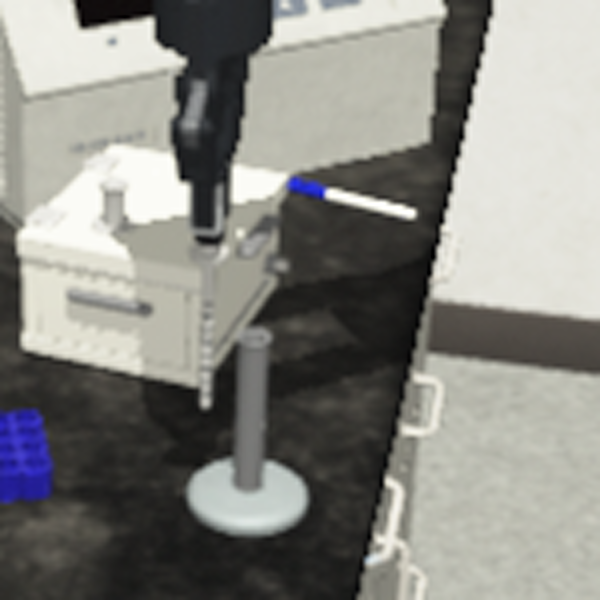

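```bash
python3 -m creep '0 0.05 0 0 0; 0 0.05 -1 0 0; 0 0.05 -2 0 0; 0 0.05 -3 0 0; 0 0.05 -4 0 0; 0 0.05 -5 0 0; 0 0.05 -6 0 0; 0 0.05 -7 0 0; 0 0.05 -7 0 0' 25; python3 - <<'E'
from h import *
p,d=grab_frame("side");cv2.imwrite("pics/side12.png",cv2.resize(p[130:280,230:380],None,fx=4,fy=4,interpolation=cv2.INTER_CUBIC))
E
```

```text
clock: 18.8
eef_pos: [419.3, 306.8, 385.6]
tcp_rot: [-3.134, 0.002, 1.568]
contact_force: [1.4, -0.4, 2.0]
opening: 0.214
```

View pics/side12.png

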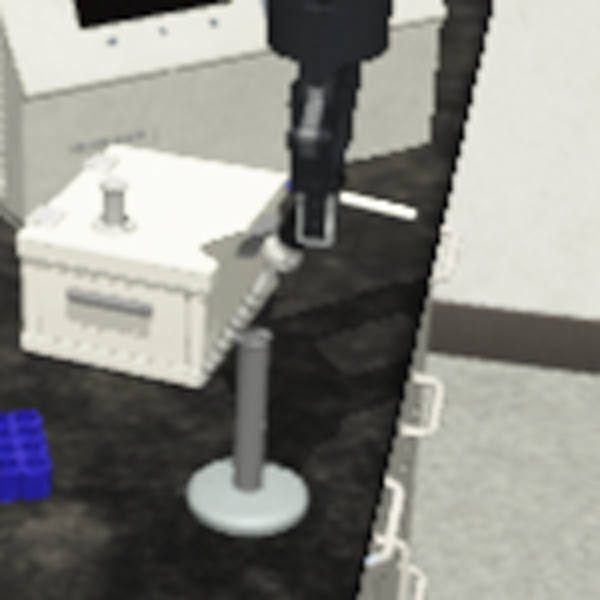

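The rod is swinging in the pads about the rim as planned, now tilted about 35°. I'll continue.

```bash
python3 -m creep '0 0 -1 0.5 0; 0 0 -2 1 0; 0 0 -3 2 0; 0 0 -4 3 0; 0 0 -4.2 4 0; 0 0 -4.2 5 0; 0 0 -4.2 6 0; 0 0 -4.2 7 0; 0 0 -4.2 8 0; 0 0 -4.2 8.8 0; 0 0 -4.2 9.3 0; 0 0 -4.2 9.4 0; 0 0 -4.2 9.4 0'; python3 - <<'E'
from h import *
p,d=grab_frame("side");cv2.imwrite("pics/side13.png",cv2.resize(p[130:280,230:380],None,fx=4,fy=4,interpolation=cv2.INTER_CUBIC))
E
```

```text
clock: 20.15
eef_pos: [377.0, 306.6, 291.7]
tcp_rot: [-3.133, 0.003, 1.568]
contact_force: [-1.3, -1.5, 2.6]
opening: 0.216
```

View pics/side13.png

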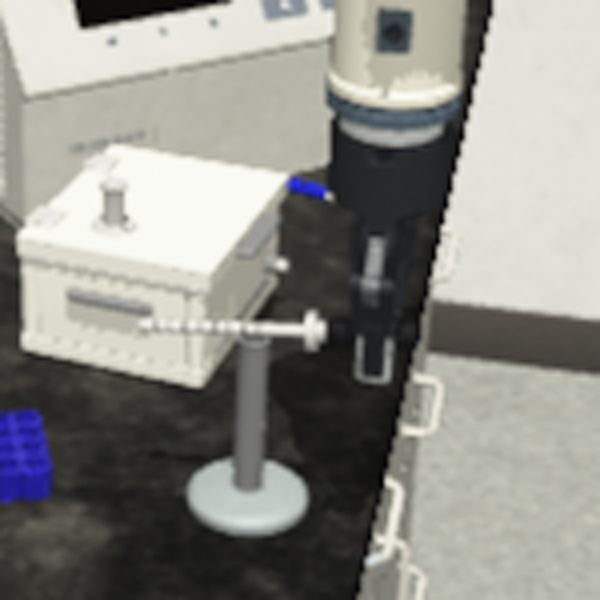

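The rod lies across the rim from the collar (314,330) to the tip (143,324). I'll compute its inclination.

```bash
python3 -m creep '0 0 0 0 0; 0 0 0 0 0; 0 0 0 0 0' 90; python3 - <<'E'
from h import *
s=lambda u,v:(230+(u+.5)/4-.5,130+(v+.5)/4-.5)
p,d=grab_frame("side")
g=p[195:225,260:315];cv2.imwrite("pics/s14.png",cv2.resize(g,None,fx=12,fy=12,interpolation=cv2.INTER_NEAREST))
e=sense()["eef_pos"]
for k in(48,100,155):
    for dz in (0,3): print(k,dz,((np.array(pix("side",e+[k,0,-155.6+dz]))-[260,195]+.5)*12).round())
o=0
for u,v in((300,329),(200,325),(147,324)):
    o,dd=ray("side",*s(u,v));t=(306.2-o[1])/dd[1];print((o+dd*t).round(1))
E
```

```text
clock: 20.5
eef_pos: [377.0, 306.6, 292.0]
tcp_rot: [-3.133, 0.003, 1.568]
contact_force: [-0.4, -1.4, 3.7]
opening: 0.214
48 0 [545. 229.]
48 3 [546. 217.]
100 0 [311. 199.]
100 3 [311. 187.]
155 0 [ 68. 167.]
155 3 [ 69. 156.]
[426.  306.2 141.1]
[492.6 306.2 134.5]
[528.8 306.2 130. ]
```

View pics/s14.png

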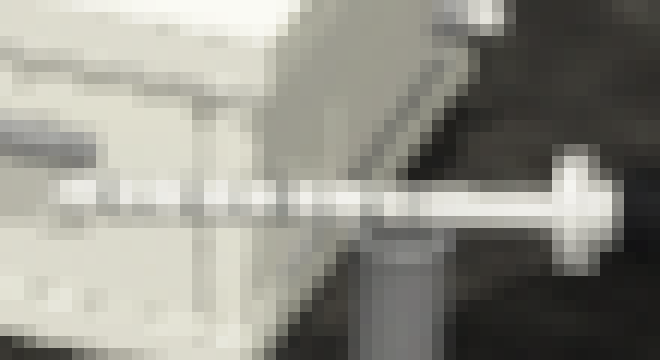

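The tip sits about 6° low. I'll ease the grip and go 12 mm lower to level it.

```bash
python3 -m creep '0 0 0 0 0; 0 0 0 0 0; 0 0 0 0.3 0; 0 0 0 0.6 0; 0 0 0 0.9 0; 0 0 0 1.2 0; 0 0 0 1.2 0' 25;  cat > lv.py <<'E'
from h import *
import sys
p,d=grab_frame("side");e=sense()["eef_pos"]
x,y=map(int,sys.argv[2:4]);cv2.imwrite(f"pics/{sys.argv[1]}.png",cv2.resize(p[y:y+40,x:x+60],None,fx=12,fy=12,interpolation=cv2.INTER_NEAREST))
for k in(48,100,155):
    for dz in (0,5): print(k,dz,((np.array(pix("side",e+[k,0,-155.6+dz]))-[x,y]+.5)*12).round())
E
python3 lv.py s15 260 190
```

```text
clock: 21.25
eef_pos: [377.1, 306.8, 280.1]
tcp_rot: [-3.134, 0.002, 1.568]
contact_force: [-2.2, -2.4, 8.4]
opening: 0.21
48 0 [542. 336.]
48 5 [543. 316.]
100 0 [309. 305.]
100 5 [310. 286.]
155 0 [ 67. 274.]
155 5 [ 68. 254.]
```

View pics/s15.png

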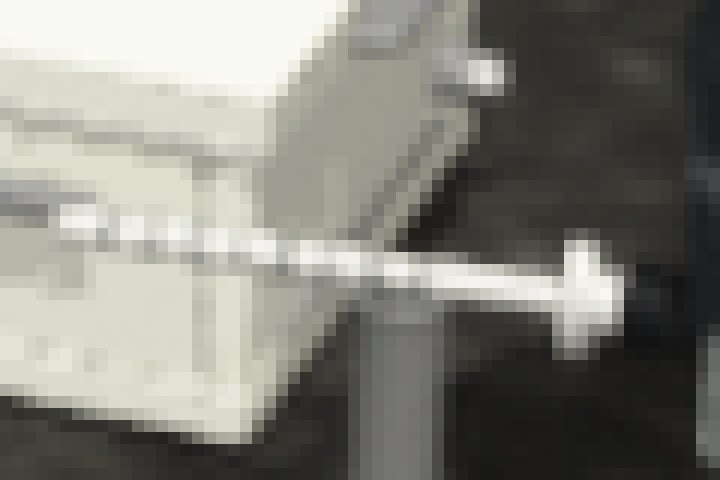

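Now the rod is level to about 1°, tip slightly up. I'll tighten the grip, lift and recheck.

```bash
python3 -m creep '0 0 0 0 0; 0 0 0 0 0; 0 0 0 0 0; 0 0 0 0 0; 0 0 0 -0.5 0; 0 0 0 -1.5 0; 0 0 0 -3 0; 0 0 0 -5 0; 0 0 0 -8 0; 0 0 0 -11 0; 0 0 0 -14 0; 0 0 0 -17 0; 0 0 0 -19 0; 0 0 0 -19.5 0; 0 0 0 -19.5 0; 0 0 0 -19.5 0; 0 0 0 -19.5 0; 0 0 0 -19.5 0' 90; python3 lv.py s16 260 110;  python3 - <<'E'
from h import *
for n in("side","top"):
    p,d=grab_frame(n);np.savez(f"/tmp/{n}16.npz",p=p,d=d);cv2.imwrite(f"pics/{n}16.png",p)
E
```

```text
clock: 23.1
eef_pos: [378.4, 307.1, 474.2]
tcp_rot: [-3.132, 0.003, 1.568]
contact_force: [0.7, -0.5, -0.6]
opening: 0.209
48 0 [580. 470.]
48 5 [581. 447.]
100 0 [329. 446.]
100 5 [330. 424.]
155 0 [ 69. 421.]
155 5 [ 69. 399.]
```

View pics/s16.png

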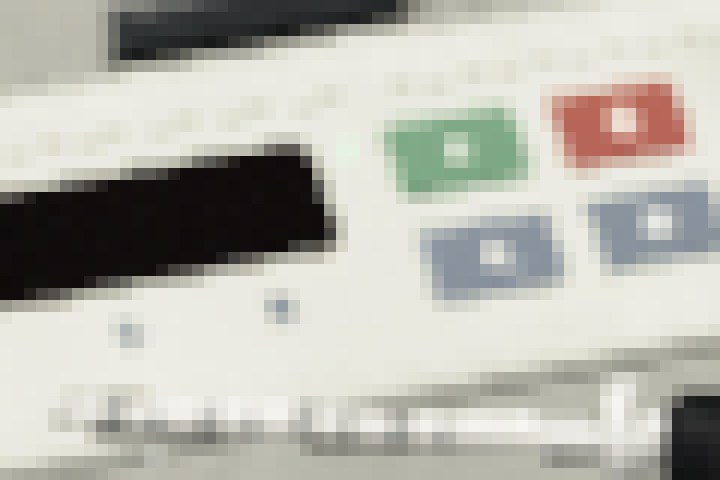

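View pics/side16.png

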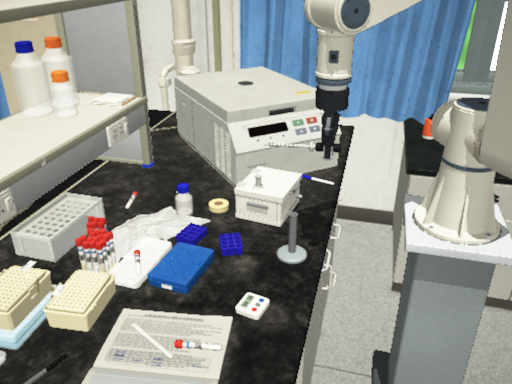

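View pics/top16.png

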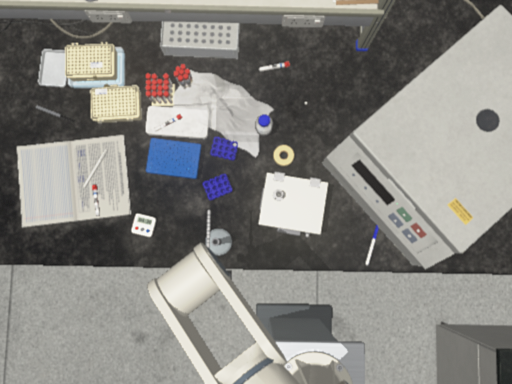

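The rod is lifted, with collar and tip visible at about (312,146) and (266,144) in the side view, and the bystanders look unmoved. I'll measure its tilt more carefully.

```bash
python3 - <<'E'
from h import *
S=np.load("/tmp/side16.npz");T=np.load("/tmp/top16.npz")
C=cloud("side",S["d"]);v,u=np.where((C[...,2]>290)&(C[...,2]<350)&(abs(C[...,1]-307)<25)&(C[...,0]>430)&(C[...,0]<545))
for uu in range(u.min(),u.max()+1,3):
    k=abs(u-uu)<2
    if k.sum():print(uu,v[k].mean().round(2),C[v[k],u[k]].mean(0).round(1),k.sum())
C=cloud("top",T["d"]);v,u=np.where((C[...,2]>290)&(C[...,2]<350)&(abs(C[...,1]-307)<25)&(C[...,0]>430)&(C[...,0]<545))
for vv in range(v.min(),v.max()+1,3):
    k=abs(v-vv)<2
    if k.sum():print(vv,u[k].mean().round(2),C[v[k],u[k]].mean(0).round(1),k.sum())
for n,z,b in(("top",T,(195,195,40,45)),):
    x,y,w,h=b;cv2.imwrite(f"pics/t16.png",cv2.resize(z["p"][y:y+h,x:x+w],None,fx=12,fy=12,interpolation=cv2.INTER_NEAREST))
E
```

```text
264 144.2 [534.2 311.3 321.4] 5
267 144.0 [528.2 310.6 322.3] 9
270 144.5 [520.5 310.9 321.8] 12
273 144.64 [513.  311.7 322.5] 11
276 145.0 [505.2 311.5 322.3] 9
279 145.0 [497.6 311.8 323.1] 9
282 145.0 [490.4 310.1 323.2] 9
285 145.0 [482.7 310.7 324.2] 9
288 145.36 [475.  310.7 324. ] 11
291 145.5 [467.7 311.3 324.6] 12
294 145.8 [460.5 310.8 324.3] 10
297 146.0 [452.9 310.7 324.5] 9
300 146.0 [445.4 311.2 325.5] 9
303 146.0 [438.3 309.9 325.7] 9
306 146.0 [431.9 311.4 326.9] 6
210 208.8 [534.  309.  324.4] 5
213 208.8 [527.6 308.8 325.1] 10
216 208.5 [520.3 309.3 325.1] 12
219 208.5 [512.7 309.1 324.9] 12
222 208.0 [505.1 310.  325.7] 9
225 208.0 [497.5 309.7 326.2] 9
228 208.0 [490.  309.3 328.1] 9
231 208.0 [482.5 309.2 326.3] 9
234 208.0 [475.  308.9 327.2] 9
237 208.12 [467.2 308.5 326. ] 8
240 208.0 [460.3 308.3 328.4] 8
243 208.0 [452.5 308.1 327.9] 9
246 208.33 [445.9 306.9 329.4] 6
```

View pics/t16.png

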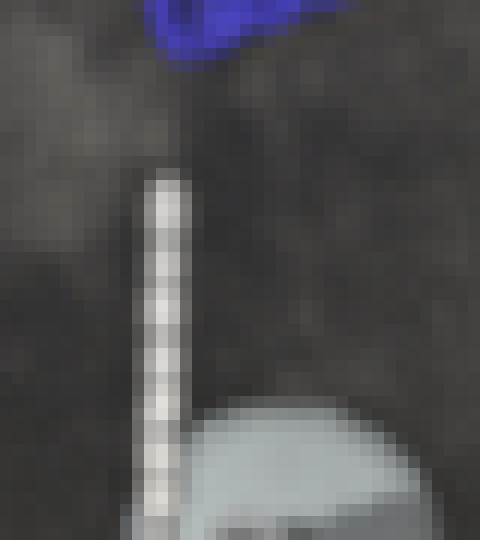

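Depth in both views agrees: the rod is about 2.7° tip-down at z≈324, so it sprang back a little after release. I'll repeat on the rim, going 5 mm deeper.

```bash
python3 -m creep '0 0 0 -0.3 0; 0 0 -0.1 3 0; 0 0 -0.1 6 0; 0 0 -0.1 9.5 0; 0 0 -0.1 13 0; 0 0 -0.1 16 0; 0 0 -0.1 18 0; 0 0 -0.1 18.7 0; 0 0 -0.1 18.7 0'; python3 -m creep '0 0 0 0.2 0; 0 0 0 0.4 0; 0 0 0 0.7 0; 0 0 0 1 0; 0 0 0 1.2 0; 0 0 0 1.2 0; 0 0 0 1.2 0; 0 0 0 1.2 0' 25
```

```text
clock: 24.15
eef_pos: [375.9, 306.7, 287.3]
tcp_rot: [-3.132, 0.004, 1.568]
contact_force: [0.4, 0.3, -1.0]
opening: 0.208
clock: 24.95
eef_pos: [376.2, 307.0, 276.5]
tcp_rot: [-3.134, 0.002, 1.568]
contact_force: [-2.6, -2.1, 9.4]
opening: 0.209
```

```bash
python3 -m creep '0 0 0 0.1 0; 0 0 0 0.15 0; 0 0 0 0.15 0' 25; python3 -m creep '0 0 0 0.1 0; 0 0 0 0.1 0; 0 0 0 0.1 0; 0 0 0 0.1 0; 0 0 0 -0.5 0; 0 0 0 -1.5 0; 0 0 0 -3 0; 0 0 0 -5 0; 0 0 0 -8 0; 0 0 0 -11 0; 0 0 0 -14 0; 0 0 0 -17 0; 0 0 0 -19 0; 0 0 0 -19.8 0; 0 0 0 -19.8 0; 0 0 0 -19.8 0; 0 0 0 -19.8 0; 0 0 0 -19.8 0' 90; cat > tilt.py <<'E'
from h import *
for n in("side","top"):
    p,d=grab_frame(n);np.savez(f"/tmp/{n}17.npz",p=p,d=d);cv2.imwrite(f"pics/{n}17.png",p)
    C=cloud(n,d);Q=C[(C[...,2]>280)&(C[...,2]<360)&(abs(C[...,1]-309)<15)&(C[...,0]>433)&(C[...,0]<532)]
    a=np.polyfit(Q[:,0],Q[:,2],1);print(n,len(Q),"pitch deg (+=tip up)",np.degrees(np.arctan(a[0])).round(2),Q[:,2].mean())
s=sense();print(s["clock"],s["opening"],s["contact_force"])
E
python3 tilt.py
```

```text
clock: 25.25
eef_pos: [376.2, 307.0, 276.0]
tcp_rot: [-3.134, 0.002, 1.568]
contact_force: [-4.5, -3.8, 10.1]
opening: 0.21
clock: 27.05
eef_pos: [377.4, 307.2, 472.9]
tcp_rot: [-3.133, 0.003, 1.568]
contact_force: [0.5, 0.2, -1.2]
opening: 0.205
side 131 pitch deg (+=tip up) 0.63 327.5700236748641
top 112 pitch deg (+=tip up) 2.34 331.12225378527586
27.15 0.21209785239633092 [ 0.26504708 -0.02070477 -1.18351863]
```

Now it is level to within about 1.5°. As a last check I'll wait a second to see that it is still, then look at the whole scene.

```bash
python3 -m creep '0 0 0 0 0; 0 0 0 0 0; 0 0 0 0 0; 0 0 0 0 0; 0 0 0 0 0; 0 0 0 0 0; 0 0 0 0 0; 0 0 0 0 0; 0 0 0 0 0; 0 0 0 0 0' 90; python3 tilt.py; python3 - <<'E'
from h import *
a=np.load("/tmp/top0.npz")["p"].astype(int);T=np.load("/tmp/top17.npz");b=T["p"].astype(int)
for nm,(u,v) in dict(block=(218,187),block2=(224,149),marker=(372,245),timer=(144,225),tape=(284,155)).items():
    print(nm,abs(a[v-15:v+15,u-15:u+15]-b[v-15:v+15,u-15:u+15]).mean().round(1))
C=cloud("top",T["d"]).reshape(-1,3);m=(C[:,2]>95)&(C[:,2]<118)&(C[:,0]>520)&(C[:,0]<575)&(C[:,1]>10)&(C[:,1]<150)
Q=C[m];print(np.linalg.lstsq(np.c_[Q[:,:2]-[550,75],np.ones(len(Q))],Q[:,2],rcond=None)[0])
E
```

```text
clock: 28.15
eef_pos: [377.6, 307.3, 473.3]
tcp_rot: [-3.134, 0.002, 1.568]
contact_force: [-0.3, 0.4, -1.6]
opening: 0.211
side 133 pitch deg (+=tip up) 0.5 327.9616461564545
top 115 pitch deg (+=tip up) 0.64 330.8544487431187
28.25 0.21233939805838634 [-0.1384416  -0.90005347 -0.89684244]
block 5.6
block2 8.1
marker 6.2
timer 7.4
tape 10.8
[9.47226692e-04 1.24894242e-03 1.06432671e+02]
```

View pics/side17.png

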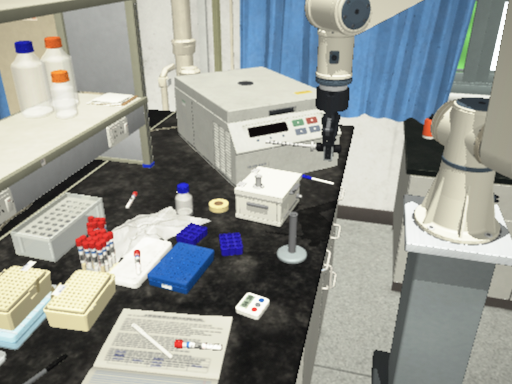

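View pics/top17.png

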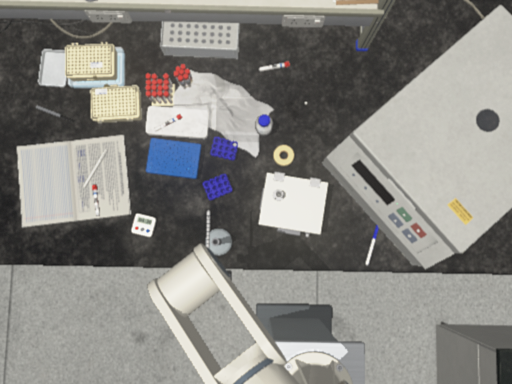

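The rod is level (about 0.6° in both views) at z≈330. The lid is flat at 106 mm, and the bystanders are at the same pixels as at the start. I'm handing in.

```bash
python3 -c "from rig import *; print(sign_off())"
```

```text
the job is handed in; nothing more can be done
None
```

The job is done and handed in at about 28 s of the 72 s allowed.

- **Lid:** I pushed it shut from behind with the closed fingertips. The fingertips pressed on it with a peak of about 59 N. That is over the 40 N limit if that limit also covers the fingers, though as worded it covers only the arm and the gripper's body. It is within the 120 N wrist limit. In the last check the lid's top was flat and about 106 mm above the bench.
- **Gauge rod:** I took it by the grip and lowered it through the guide tube until the collar stopped on the rim, with a contact force of about 13 N at the expected height. I kept it there for about 2.3 s without letting go and drew it straight out.
- **Levelling:** The moves cannot tilt the tool, so I swung the rod level in the lightly closed pads against the rim of the fixed stand, then tightened the grip to 90 N. The first attempt sprang back to about 2.7° tip-down, so I repeated it going slightly deeper.
- **Last checks:** The rod is level to about 0.6° in both views, about 330 mm above the bench and held still. One reading a second earlier disagreed, with 0.6° in one view and 2.3° in the other. The bystanders show no visible shift in the pictures.

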